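# Ready the bench analyser for its run

### The arm

A 6-joint arm with a two-finger parallel gripper is mounted at the origin on the work surface. World frame = base frame: x ahead of the robot, y to its left, z up, the work surface at z = 0. Lengths are in m, angles in rad, forces in N, time in s.
With the tool pointing down it reaches from about 0.3 to 0.875 m from the base axis. Payload 4.2 kg.
Tool frame: the origin (TCP) lies between the finger pads; the fingertips stand 17 mm ahead of it and the grasp point (between the pads) lies 2 mm behind it (robot.finger_overhang is the distance from the TCP to the fingertips, in m); z points along the fingers, y is the line along which they close (so a half turn about z gives the same grasp; the last joint's range is limited). The gripper opens to 85 mm and grips with 20 to 120 N. Pads are 22 mm wide; open, the fingers measure 114 mm over their backs; the gripper's body (76 mm by 85 mm) begins 54 mm behind the grasp point. The pads swing forward as they close: fully open they stand 13 mm farther back than shut.
Start: joints at [-1.35, 0.32, 1.565, -0, 1.257, -0.02], TCP at [0.137, -0.558, 0.248] pointing down, gripper open.
Joint ranges: [-3.11, 3.11], [-0.84, 2.01], [0.21, 2.61], [-1.34, 4.49], [0.05, 2.63], [-2.56, 2.56]. Speed limits (rad/s): [2.57, 2.57, 3.14, 3.14, 3.14, 3.14].

### API

Orientations are given as a unit quaternion [x, y, z, w].
In Python, from workcell import robot gives the robot as it stands.
- The arm moves only by the tool step_arm, never from a script. Its argument "commands" is a list of rows, each a list of 7 numbers: the opening, from 0 (shut) to 1 (fully open), then the shift along the world's x, y, z in mm, then the turn, a rotation vector about the world's x, y, z in degrees. A call has 1 to 10 rows; each row is the pose to reach, as a shift and turn from the pose commanded when the call began; what a row does not reach only later rows make up. A row lasts 1/10 s, in which the tool goes at most 50 mm and 8.59 degrees, less where a joint would pass 70% of its speed; a pose out of reach is approached as far as the arm can. A call with a gripper value outside its range is refused whole. The fingers move at their own pace and stop on an object; "force" is the grip in N (left out, the last holds). Time passes only in rows, so rows that repeat a pose let the fingers close. It gives the time, the measured TCP pose, the force, the opening and the grip force at its end, in the units of the state.
- robot.sense(): the state, without advancing time (a new reading comes with each control period).
- robot.read_camera(name): name is "scene" or "top"; returns a dict with "color" (400x640x3 uint8, blue, green, red), "camera_matrix" (3x3 intrinsics, pixels), "rvec" (rotation vector, rad) and "tvec" (3), from world to camera coordinates, as OpenCV has them. Camera axes: x right, y down, z forward; pixel columns grow to the right and rows downward; lengths in m; the calibration is good to about 2 mm. A picture is of the moment at which its call begins. There is no depth.
- robot.hand_in(): hands the job in; it is judged then, once.
The state is a dict: "t": time; "qpos": joint angles; "qd": joint speeds; "joint_efforts": joint torques, N m; "tcp_pos": TCP position; "orientation": TCP orientation; "contact_force": force on the tool from outside, world axes, zero at the start; "torque": the same for the moment, N m; "opening": finger opening in m; "grasp_force": force on a finger pad.
Only numpy, scipy, OpenCV 4.12 (cv2) and the standard library are available. Lean on these libraries where they do the work, as an engineer would, in place of code of your own. Each camera call takes 0.05 s, during which the arm holds its last target. There are 200 camera calls.

### The job

First take the red adapter block out of the analyser's chamber and stand it upright in the orange tray, next to the vial. Then turn the sample carousel by its knob until the orange stripe points straight at the yellow pointer. Last, lower the open cover gently by its steel bar, guiding it all the way until it is fully shut (do not let it drop), let go, and leave everything else on the bench where it is.

Things in the scene. Friction and masses are not known exactly. Their poses are not given: they have to be found in the camera images.
- analyser: White fixed bench analyser, 180 (x) x 320 (y) x 100 mm high, with an open-topped chamber: floor 60 mm above the bench, walls 10 mm thick, rim 100 mm above the bench. Origin at the centre of its underside on the bench; -x is its front (towards the robot), z up. The carousel's axis is at (0, -50) mm in this frame; the cover is hinged along its far (+x) top edge.
- cover (a joint): Hinge angle of the cover, a clear panel 180 mm long, 320 mm wide and 8 mm thick with a blue frame, 0.35 kg. 0 = shut flat on the rim (its stop), grows as it opens; 1.57 = upright; ends at 1.9. Near upright it stays by itself; below about 1.2 rad it falls if let go.
- cover_hinge (a point): Middle of the cover's hinge line, 104 mm above the bench at the far edge of the analyser. Axes are the cover's: y along the hinge, -x from the hinge towards the bar.
- cover_bar (a point): Middle of the cover's steel grip bar, a round bar of 12 mm diameter parallel to the hinge, 225 mm from the hinge line and in the cover's plane, standing 45 mm beyond the cover's free edge. Clear length 100 mm between its two blue arms (10 mm thick). When shut it is 104 mm above the bench, 45 mm in front of the analyser's front.
- carousel (a joint): Angle of the sample carousel about its vertical axis, counter-clockwise positive seen from above. 0 = stripe towards the analyser's front (-x); ends at -3.0 and 3.0. Light friction holds it.
- knob (a point): On the carousel's axis, at the height to grip, 30 mm above the chamber floor (90 mm above the bench). The grey knob is an upright bar 54 mm long, 14 mm wide; it rises from the black disc (124 mm diameter, top 66 mm above the bench) to 98 mm above the bench. Axes turn with the carousel: the bar runs along x, the orange stripe lies along -x.
- stripe_end (a point): Outer end of the orange stripe (22 x 10 mm) on the disc, 60 mm from the axis, 67 mm above the bench.
- pointer: Yellow pointer, 14 x 12 x 8 mm, on the chamber floor just outside the disc. Its origin is on the carousel's axis at the chamber floor; the pointer itself lies along this frame's -x, 64 to 78 mm from the axis.
- pointer_tip (a point): Inner end of the yellow pointer, 65 mm from the carousel's axis, 68 mm above the bench.
- block: Red plastic adapter block, 60 (x) x 28 (y) x 65 (z) mm, about 0.12 kg, three black wells on top. Origin at the centre of its underside. Starts upright on the chamber floor, to the +y side of the carousel, and would stop the cover from closing.
- tray: Orange tray fixed to the bench, 170 (x) x 130 (y) x 30 mm high, walls 5 mm, floor 5 mm. Origin at the centre of its underside.
- vial: Small white jar with blue cap, 30 mm diameter, 55 mm high, standing in the -x half of the tray. Origin at the centre of its underside. To be left alone.
- tube_rack: Blue tube rack, 150 (x) x 90 (y) x 70 mm, origin under its centre. To be left alone.
- bottle: White bottle with red cap, 52 mm diameter, 110 mm high, origin under its centre. To be left alone.
- reagent_jar: Amber jar, white cap, 56 mm diameter, 70 mm high, origin under its centre. To be left alone.
- beaker: Clear beaker, 64 mm diameter, 75 mm high, origin under its centre. To be left alone.
- pipette: White pipette lying on the bench, 220 mm along x, 26 mm wide, 22 mm high. To be left alone.
Things that resemble listed ones, but are neither listed nor needed, are in the scene too. Of the things like the block, leave any that is blue or purple; of the rest the larger one is meant.

How it is judged:
By the outcome, as a careful person would: the job done as asked, in the order asked, and still so for the second after the job is handed in, with the robot touching nothing.
It also fails if it takes over 72 s, if anything falls off the work surface, if the arm or the gripper's body presses on something with over 40 N, if the wrist force passes 120 N, or if a joint passes its speed limit or range.

## Working session

There is one attempt and no reset: what is moved stays moved. The work goes in short steps, Python scripts to look and compute and a tool call to move; the robot and the scene stay as the last step left them, time stands still between calls to the robot, and variables do not carry over. Pictures are saved under pics/ and viewed, at most 10 in all, crops included, and the job is handed in when it is done.

Besides the shell and the picture viewer there is one more tool, called after "Call:" as name(argument=value, ...) on one line, values as JSON. step_arm: Moves the arm, as the interface text tells. Its arguments: {"type":"object","properties":{"commands":{"type":"array","items":{"type":"array","items":{"type":"number"}}},"force":{"type":"number"}},"required":["commands"]}

```bash
mkdir -p pics
cat > h.py <<'E'
import numpy as np, cv2
from workcell import robot
def grab(n,f):
    c=robot.read_camera(n); cv2.imwrite(f'pics/{f}.png',c['color']); np.savez(f'pics/{f}.npz',**{k:c[k] for k in('color','camera_matrix','rvec','tvec')}); return c
def ray(c,uv,z):
    "world point of pixel at height z"
    R,_=cv2.Rodrigues(np.array(c['rvec'],float)); t=np.array(c['tvec'],float).ravel()
    o=-R.T@t; d=R.T@np.linalg.inv(c['camera_matrix'])@np.array([uv[0],uv[1],1.]); return o+d*(z-o[2])/d[2]
def proj(c,P):
    return cv2.projectPoints(np.array(P,float).reshape(-1,3),np.array(c['rvec'],float),np.array(c['tvec'],float),np.array(c['camera_matrix']),None)[0].reshape(-1,2)
E
python3 - <<'E'
from h import *
a=grab('scene','s0');b=grab('top','t0')
for c in(a,b):
    R,_=cv2.Rodrigues(np.array(c['rvec'],float));print((-R.T@np.array(c['tvec']).ravel()).round(3),R.round(2).tolist(),c['camera_matrix'][0][0])
print(robot.sense())
E
```

```text
[0.946 0.417 1.058] [[-0.72, 0.69, -0.0], [0.59, 0.62, -0.52], [-0.36, -0.37, -0.86]] 510.9893201084549
[0.387 0.006 1.117] [[-0.01, -1.0, 0.02], [-0.99, 0.0, -0.14], [0.14, -0.02, -0.99]] 399.6299656087274
{'t': 0.1, 'qpos': array([-1.35002139e+00,  3.20245714e-01,  1.56550484e+00, -2.06391431e-05,
        1.25744382e+00, -1.99910524e-02]), 'qd': array([ 0.00055711, -0.00072783, -0.00341748, -0.00079144,  0.00135042,
       -0.00085518]), 'joint_efforts': array([ 2.50784660e-04, -4.16407871e+01, -2.34704590e+01, -4.53817677e-05,
        4.89974453e-03,  4.66943050e-06]), 'tcp_pos': array([ 0.13702194, -0.55803642,  0.2475764 ]), 'orientation': array([ 9.92762012e-01,  1.20095567e-01, -9.00304406e-05, -7.95848312e-04]), 'contact_force': array([0.90389372, 0.02179215, 0.08212703]), 'torque': array([-0.04141998,  0.01516365, -0.01118137]), 'grasp_force': 0.0, 'opening': 0.08541810115340732}
```

View pics/s0.png

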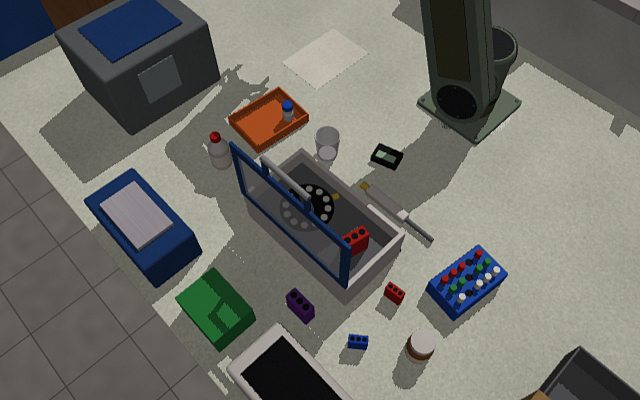

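View pics/t0.png

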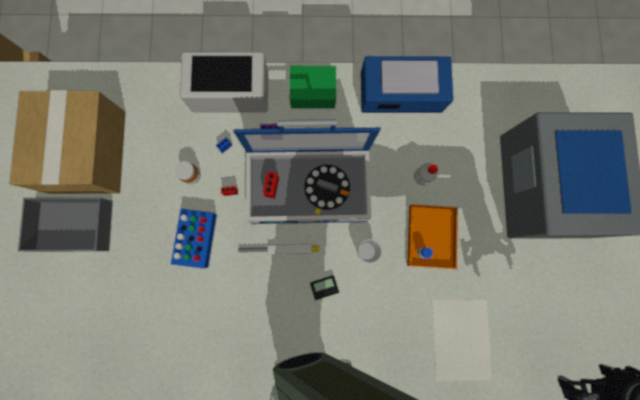

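The scene view shows the analyser with its open cover, and the red block inside at about (355,240). The tray is at (268,118). In the top view the block is at (270,184), the disc at (327,187), the stripe at about (345,192), the pointer at about (318,211) and the tray at (432,237). Next I'll enlarge these.

Run:
```python
import cv2
t=cv2.imread('pics/t0.png');s=cv2.imread('pics/s0.png')
cv2.imwrite('pics/t0c.png',cv2.resize(t[115:230,230:390],None,fx=5,fy=5,interpolation=cv2.INTER_CUBIC))
cv2.imwrite('pics/s0c.png',cv2.resize(s[80:300,210:450],None,fx=2.7,fy=2.7,interpolation=cv2.INTER_CUBIC)[:600])
```

```text
(no output)
```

View pics/t0c.png

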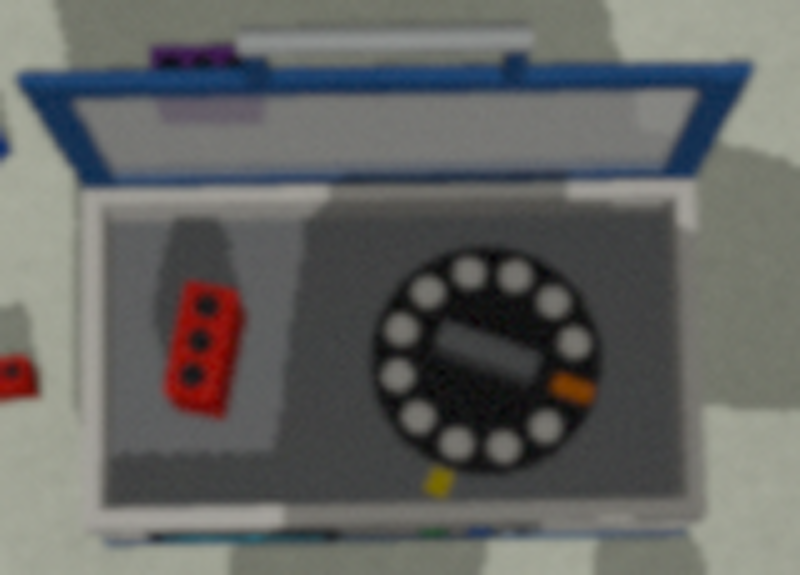

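View pics/s0c.png

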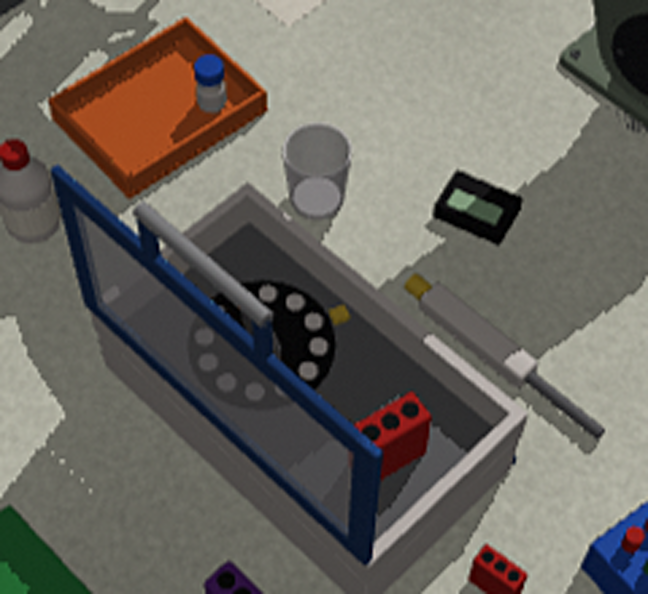

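```bash
cat > m.py <<'E'
from h import *
b=dict(np.load('pics/t0.npz'))
def C(x,y,z): return ray(b,((x+.5)/5-.5+230,(y+.5)/5-.5+115),z)
E
python3 - <<'E'
from m import *
P=dict(rimFL=(85,525,.1),rimFR=(703,520,.1),rimBL=(82,185,.1),rimBR=(697,180,.1),inFL=(105,507,.1),inFR=(688,500,.1),well0=(206,306,.125),well1=(200,342,.125),well2=(192,375,.125),disc=(488,360,.066),knob=(488,352,.098),k0=(440,335,.098),k1=(537,370,.098),stripe=(573,388,.067),ptr=(440,482,.068),barL=(240,40,.33),barR=(532,40,.33))
Q={k:C(*v) for k,v in P.items()}
for k,v in Q.items(): print(k,(v*1000).round(1))
a=lambda p,q:np.degrees(np.arctan2(*(Q[q]-Q[p])[[1,0]]))
print('blk',a('well2','well0'),'knob',a('k0','k1'),'stripe',a('disc','stripe'),'ptr',a('disc','ptr'),'an',a('rimFL','rimBL'),a('rimFR','rimFL')-90, a('rimBR','rimBL')-90)
# tray (rim z .03), vial cap z .055, in full px
for n,uv,z in [('TL',(409,205),.03),('TR',(457,206),.03),('BR',(456,269),.03),('BL',(408,266),.03),('vial',(427,253),.055),('beaker',(369,250),.06),('bottle',(430,171),.1)]: print(n,(ray(b,uv,z)*1000).round(0))
E
```

```text
rimFL [476.4 169.4 100. ]
rimFR [ 477.7 -145.8  100. ]
rimBL [654.2 174.6 100. ]
rimBR [ 656.5 -147.   100. ]
inFL [485.6 159.5 100. ]
inFR [ 488.  -138.4  100. ]
well0 [584.8 106.7 125. ]
well1 [566.3 109.5 125. ]
well2 [549.5 113.3 125. ]
disc [566.8 -38.   66. ]
knob [565.6 -36.7  98. ]
k0 [574.6 -11.8  98. ]
k1 [556.1 -61.9  98. ]
stripe [551.4 -83.1  67. ]
ptr [501.2 -11.9  68. ]
barL [654.6  73.4 330. ]
barR [654.6 -46.  330. ]
blk -10.63138813761351 knob -110.28900280773954 stripe -108.86048060731201 ptr 158.36236454799598 an 1.6456282659949686 0.24169149336451312 0.4113990664945959
TL [ 521. -264.   30.]
TR [ 518. -397.   30.]
BR [ 347. -385.   30.]
BL [ 356. -255.   30.]
vial [ 390. -301.   55.]
beaker [ 399. -147.   60.]
bottle [ 602. -305.  100.]
```

Call:
step_arm(commands=[[0.6,429,668,0,0,0,-24.4],[0.6,429,668,0,0,0,-24.4],[0.6,429,668,0,0,0,-24.4],[0.6,429,668,0,0,0,-24.4],[0.6,429,668,0,0,0,-24.4],[0.6,429,668,0,0,0,-24.4],[0.6,429,668,0,0,0,-24.4],[0.6,429,668,0,0,0,-24.4],[0.6,429,668,0,0,0,-24.4],[0.6,429,668,0,0,0,-24.4]], force=40)

```text
t: 1.1
tcp_pos: [0.4073, -0.1365, 0.2483]
orientation: [0.996, -0.092, -0.0, 0.0]
contact_force: [0.7, -0.7, 0.1]
opening: 0.0513
grasp_force: 0.0
```

Run:
```python
from m import *
s=dict(np.load('pics/s0.npz'))
# candidate cover angles: bar ends (outer, +-60) projected, in both views
for th in (1.45,1.5,1.55,1.6,1.65):
    x=.6565-.225*np.cos(th);z=.104+.225*np.sin(th)
    P=[(x,.0125+d,z) for d in(.06,-.06)]
    print(th,((proj(s,P)-[210,80]+.5)*2.7-.5).round(0).tolist(),((proj(b,P)-[230,115]+.5)*5-.5).round(0).tolist())
```

```text
1.45 [[294.0, 297.0], [169.0, 187.0]] [[242.0, 102.0], [536.0, 102.0]]
1.5 [[281.0, 306.0], [156.0, 195.0]] [[242.0, 74.0], [536.0, 74.0]]
1.55 [[268.0, 317.0], [143.0, 204.0]] [[242.0, 47.0], [535.0, 47.0]]
1.6 [[255.0, 327.0], [130.0, 214.0]] [[243.0, 21.0], [535.0, 21.0]]
1.65 [[241.0, 339.0], [117.0, 224.0]] [[243.0, -5.0], [535.0, -5.0]]
```

Call:
step_arm(commands=[[0.6,159,246,0,0,0,0],[0.6,159,246,0,0,0,0],[0.6,159,246,0,0,0,0],[0.6,159,246,0,0,0,0],[0.6,159,246,0,0,0,0],[0.6,159,246,0,0,0,0],[0.6,159,246,-40,0,0,0],[0.6,159,246,-80,0,0,0],[0.6,159,246,-100,0,0,0],[0.6,159,246,-100,0,0,0]])

```text
t: 2.1
tcp_pos: [0.5634, 0.1073, 0.1446]
orientation: [0.996, -0.092, -0.004, 0.001]
contact_force: [-0.6, 0.5, 0.2]
opening: 0.0514
grasp_force: 0.0
```

Call:
step_arm(commands=[[0.6,2,2,-15,0,0,0],[0.6,2,2,-30,0,0,0],[0.6,2,2,-42,0,0,0],[0.6,2,2,-42,0,0,0],[0.2,2,2,-42,0,0,0],[0.2,2,2,-42,0,0,0],[0.2,2,2,-42,0,0,0],[0.2,2,2,-42,0,0,0],[0.2,2,2,-42,0,0,0]], force=40)

```text
t: 3.0
tcp_pos: [0.5685, 0.1095, 0.1074]
orientation: [0.996, -0.092, 0.001, -0.0]
contact_force: [0.6, -0.1, 5.9]
opening: 0.0274
grasp_force: 41.0
```

Call:
step_arm(commands=[[0.2,0,0,20,0,0,0],[0.2,0,0,60,0,0,0],[0.2,0,0,100,0,0,0],[0.2,-10,-40,110,0,0,0],[0.2,-19,-80,110,0,0,0],[0.2,-28,-125,110,0,0,4],[0.2,-38,-170,110,0,0,7.6],[0.2,-47,-215,110,0,0,7.6],[0.2,-57,-260,110,0,0,7.6],[0.2,-66,-305,110,0,0,7.6]])

```text
t: 4.0
tcp_pos: [0.5008, -0.197, 0.216]
orientation: [1.0, -0.026, -0.0, -0.0]
contact_force: [1.2, -0.2, -1.0]
opening: 0.0275
grasp_force: 40.4
```

Call:
step_arm(commands=[[0.2,-10,-45,0,0,0,0],[0.2,-20,-90,0,0,0,0],[0.2,-29,-125,0,0,0,0],[0.2,-30,-132,0,0,0,0],[0.2,-30,-132,0,0,0,0],[0.2,-30,-132,-40,0,0,0],[0.2,-30,-132,-80,0,0,0],[0.2,-30,-132,-110,0,0,0],[0.2,-30,-132,-120,0,0,0],[0.2,-30,-132,-120,0,0,0]])

```text
t: 5.0
tcp_pos: [0.4716, -0.3258, 0.0952]
orientation: [1.0, -0.025, -0.001, -0.001]
contact_force: [0.2, 0.4, -0.6]
opening: 0.0275
grasp_force: 40.3
```

Run:
```python
from h import *
a=grab('scene','s1');b=grab('top','t1')
r=robot.sense();print(r['tcp_pos'],r['opening'],r['contact_force'])
A=cv2.resize(a['color'][70:200,190:340],None,fx=2.6,fy=2.6,interpolation=2)
B=cv2.resize(b['color'][180:310,370:520],None,fx=2.6,fy=2.6,interpolation=2)
cv2.imwrite('pics/j1.png',np.hstack([A,B]))
```

```text
[ 0.47305569 -0.3273965   0.09775255] 0.027626806583195565 [ 0.77019021 -0.81200921 -1.28680526]
```

View pics/j1.png

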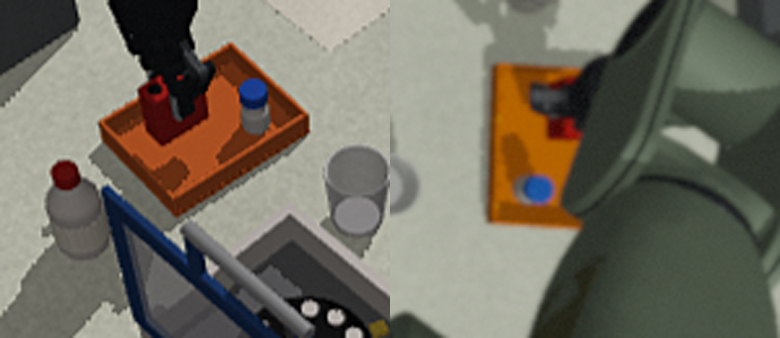

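The block hangs upright over the tray's +x half, clear of the walls and the vial. I'll lower it now.

Call:
step_arm(commands=[[0.2,0,0,-15,0,0,0],[0.2,0,0,-28,0,0,0],[0.2,0,0,-36,0,0,0],[0.2,0,0,-40,0,0,0],[0.2,0,0,-42,0,0,0],[0.2,0,0,-43,0,0,0],[0.2,0,0,-43,0,0,0],[0.2,0,0,-43,0,0,0]])

```text
t: 5.9
tcp_pos: [0.4721, -0.3277, 0.0537]
orientation: [1.0, -0.026, 0.0, 0.0]
contact_force: [-0.2, 0.6, -0.9]
opening: 0.0274
grasp_force: 40.3
```

Call:
step_arm(commands=[[0.2,0,0,-1,0,0,0],[0.2,0,0,-2,0,0,0],[0.2,0,0,-2,0,0,0]])

```text
t: 6.2
tcp_pos: [0.472, -0.3277, 0.0525]
orientation: [1.0, -0.026, 0.0, 0.0]
contact_force: [-1.5, 0.5, 5.9]
opening: 0.0279
grasp_force: 41.1
```

Call:
step_arm(commands=[[0.6,0,0,0,0,0,0],[0.6,0,0,0,0,0,0],[0.6,0,0,0,0,0,0],[0.6,0,0,0,0,0,0],[0.6,0,0,15,0,0,0],[0.6,0,0,50,0,0,0],[0.6,0,0,95,0,0,0],[0.6,0,0,140,0,0,0],[0.6,0,0,170,0,0,0],[0.6,0,0,170,0,0,0]])

```text
t: 7.2
tcp_pos: [0.4739, -0.329, 0.2265]
orientation: [1.0, -0.026, 0.004, 0.003]
contact_force: [-0.2, -0.4, 0.0]
opening: 0.0509
grasp_force: 0.0
```

Call:
step_arm(commands=[[0.6,13,40,0,0,0,8],[0.6,26,80,0,0,0,16],[0.6,39,120,0,0,0,24],[0.6,52,160,0,0,0,32],[0.6,65,200,0,0,0,40],[0.6,78,240,0,0,0,48],[0.6,91,280,0,0,0,56],[0.6,94,290,0,0,0,64],[0.6,94,290,0,0,0,72],[0.6,94,290,0,0,0,73.4]])

```text
t: 8.2
tcp_pos: [0.5654, -0.0368, 0.22]
orientation: [0.816, 0.577, -0.001, -0.001]
contact_force: [-0.3, 0.8, -0.3]
opening: 0.0516
grasp_force: 0.0
```

Run:
```python
from h import *
a=grab('scene','s2');b=grab('top','t2')
r=robot.sense();print(r['tcp_pos'],r['opening'],r['orientation'],r['t'])
A=cv2.resize(a['color'][70:270,190:400],None,fx=1.9,fy=1.9,interpolation=2)
B=cv2.resize(b['color'][110:310,320:520],None,fx=1.9,fy=1.9,interpolation=2)
cv2.imwrite('pics/j2.png',np.hstack([A,B]))
```

```text
[ 0.56542463 -0.03758807  0.22047138] 0.051473399946163165 [ 8.17811551e-01  5.75485628e-01 -5.95241502e-04 -4.52256415e-04] 8.3
```

View pics/j2.png

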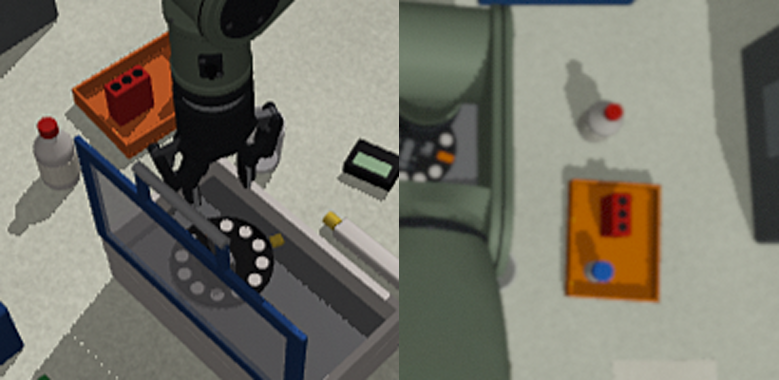

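The block stands upright in the tray next to the vial. The gripper is centred over the knob, so I'll descend and grip.

Call:
step_arm(commands=[[0.6,1,0,-40,0,0,0],[0.6,1,0,-80,0,0,0],[0.6,1,0,-110,0,0,0],[0.6,1,0,-125,0,0,0],[0.6,1,0,-130,0,0,0],[0.6,1,0,-130,0,0,0],[0.1,1,0,-130,0,0,0],[0.1,1,0,-130,0,0,0],[0.1,1,0,-130,0,0,0],[0.1,1,0,-130,0,0,0]], force=30)

```text
t: 9.3
tcp_pos: [0.5674, -0.0376, 0.0926]
orientation: [0.817, 0.576, 0.001, 0.001]
contact_force: [-1.2, -0.5, 5.6]
opening: 0.0134
grasp_force: 31.7
```

Call:
step_arm(commands=[[0.1,0,0,0,0,0,0],[0.1,0,0,0,0,0,0],[0.1,0,0,0,0,0,0]])

```text
t: 9.6
tcp_pos: [0.5675, -0.0376, 0.0926]
orientation: [0.817, 0.576, 0.001, 0.001]
contact_force: [-0.7, -0.3, 6.3]
opening: 0.0134
grasp_force: 31.9
```

Call:
step_arm(commands=[[0.1,0,0,0,0,0,-5],[0.1,0,0,0,0,0,-12],[0.1,0,0,0,0,0,-19],[0.1,0,0,0,0,0,-26],[0.1,0,0,0,0,0,-33],[0.1,0,0,0,0,0,-40],[0.1,0,0,0,0,0,-47],[0.1,0,0,0,0,0,-53],[0.1,0,0,0,0,0,-57],[0.1,0,0,0,0,0,-60]])

```text
t: 10.6
tcp_pos: [0.5673, -0.0374, 0.0926]
orientation: [0.996, 0.089, 0.001, 0.0]
contact_force: [-1.6, 0.7, 6.5]
opening: 0.0132
grasp_force: 32.0
```

Call:
step_arm(commands=[[0.1,0,0,0,0,0,-6],[0.1,0,0,0,0,0,-12],[0.1,0,0,0,0,0,-18],[0.1,0,0,0,0,0,-24],[0.1,0,0,0,0,0,-29],[0.1,0,0,0,0,0,-32],[0.1,0,0,0,0,0,-32],[0.1,0,0,0,0,0,-32],[0.1,0,0,0,0,0,-32]])

```text
t: 11.5
tcp_pos: [0.5673, -0.0373, 0.0926]
orientation: [0.982, -0.187, 0.001, -0.0]
contact_force: [-0.7, 1.0, 6.4]
opening: 0.0134
grasp_force: 32.0
```

Run:
```python
from h import *
a=grab('scene','s3');b=grab('top','t3')
r=robot.sense();print(r['tcp_pos'],r['opening'],r['orientation'],r['t'])
A=cv2.resize(a['color'][160:250,260:370],None,fx=6,fy=6,interpolation=2)
cv2.imwrite('pics/j3.png',A)
```

```text
[ 0.56729776 -0.03730047  0.09255767] 0.013224471374027696 [ 9.82261757e-01 -1.87513087e-01  7.98655330e-04 -2.10247039e-04] 11.6
```

View pics/j3.png

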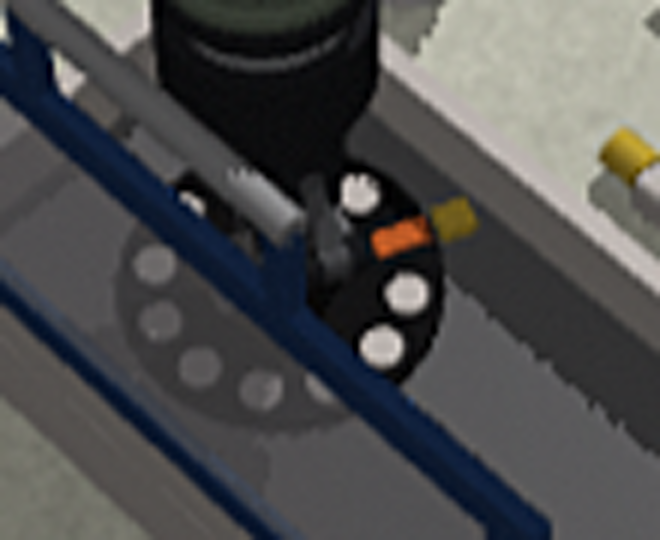

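Stripe centre is at about (400,237) in the crop and pointer centre at (456,216), so they look aligned. Checking the angles by code.

Run:
```python
from h import *
c=dict(np.load('pics/s3.npz'))
im=c['color'].astype(int)[160:250,260:370]; hsv=cv2.cvtColor(im.astype('uint8'),cv2.COLOR_BGR2HSV)
ax=np.array([.567,-.0375])
for n,lo,hi in(('stripe',(5,150,60),(17,255,255)),('ptr',(22,120,40),(35,255,255))):
    m=cv2.inRange(hsv,lo,hi); k,_,st,ce=cv2.connectedComponentsWithStats(m)
    for i in range(1,k):
        if st[i,4]>8:
            p=ray(c,ce[i]+[260,160],.067)[:2]; d=p-ax; print(n,st[i,4],ce[i]*6,(p*1000).round(1),np.degrees(np.arctan2(d[1],d[0])),np.hypot(*d))
for n,q in(('s',(400,237)),('p',(456,216))):
    d=ray(c,((q[0]+.5)/6-.5+260,(q[1]+.5)/6-.5+160),.067)[:2]-ax;print(n,np.degrees(np.arctan2(d[1],d[0])),np.hypot(*d))
```

```text
stripe 46 [397.04347826 234.        ] [521.6 -20.1] 159.03608381482982 0.04859060356652504
ptr 52 [624.46153846 153.69230769] [433.3  14.6] 158.72723989116747 0.14351576521374157
ptr 40 [451.05 216.9 ] [501.5 -11.3] 158.22994337603768 0.0705143273776559
s 158.71522971348088 0.04866370750101062
p 159.0696482883873 0.07197608302659446
```

Aligned to within about 1°. I'll release, rise and turn the gripper for the bar.

Call:
step_arm(commands=[[0.5,0,0,0,0,0,0],[0.5,0,0,0,0,0,0],[0.5,0,0,0,0,0,0],[0.5,0,0,0,0,0,0],[0.5,0,0,15,0,0,0],[0.5,0,0,50,0,0,0],[0.5,0,0,95,0,0,0],[0.5,0,0,140,0,0,8],[0.5,0,0,185,0,0,16],[0.5,0,0,230,0,0,24]])

```text
t: 12.6
tcp_pos: [0.5664, -0.0375, 0.3231]
orientation: [1.0, 0.024, -0.0, 0.0]
contact_force: [1.1, -0.9, -0.1]
opening: 0.0427
grasp_force: 0.0
```

Call:
step_arm(commands=[[0.5,0,5,45,0,0,8],[0.5,0,10,75,0,0,16],[0.5,0,15,75,0,0,24],[0.5,0,20,75,0,0,32],[0.5,0,25,75,0,0,40],[0.5,0,30,75,0,0,48],[0.5,0,35,75,0,0,56],[0.5,0,40,75,0,0,64],[0.5,0,45,75,0,0,72],[0.5,0,50,75,0,0,80]])

```text
t: 13.6
tcp_pos: [0.5668, 0.0127, 0.396]
orientation: [0.751, 0.661, -0.0, -0.0]
contact_force: [-0.6, 0.9, -0.7]
opening: 0.0429
grasp_force: 0.0
```

Call:
step_arm(commands=[[0.5,25,0,0,0,0,8],[0.5,50,0,0,0,0,8],[0.5,75,0,0,0,0,8],[0.5,89,0,0,0,0,8],[0.5,89,0,0,0,0,8],[0.5,89,0,0,0,0,8]])

```text
t: 14.2
tcp_pos: [0.6555, 0.0125, 0.3958]
orientation: [0.705, 0.71, -0.001, -0.001]
contact_force: [-0.8, -0.4, -0.2]
opening: 0.0435
grasp_force: 0.0
```

Run:
```python
from h import *
a=grab('scene','s4');b=grab('top','t4')
r=robot.sense();print(r['tcp_pos'],r['opening'],r['orientation'],r['t'])
A=cv2.resize(a['color'][90:250,200:400],None,fx=2,fy=2,interpolation=2)
B=cv2.resize(b['color'][90:250,220:400],None,fx=2,fy=2,interpolation=2)
cv2.imwrite('pics/j4.png',np.hstack([A,B]))
```

```text
[0.65502891 0.0124963  0.39670014] 0.04291606350506254 [ 7.04675281e-01  7.09529947e-01 -2.66578567e-05 -4.22403005e-05] 14.3
```

View pics/j4.png

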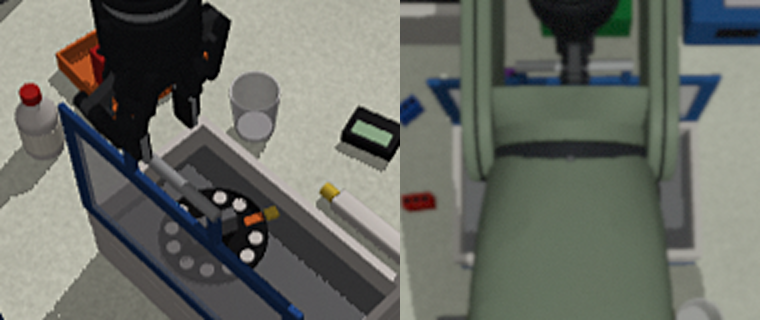

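The gripper is centred above the bar, with the stripe still on the pointer. I'll descend and grip lightly.

Call:
step_arm(commands=[[0.5,0,0,-20,0,0,0],[0.5,0,0,-40,0,0,0],[0.5,0,0,-55,0,0,0],[0.5,0,0,-65,0,0,0],[0.5,0,0,-69,0,0,0],[0.5,0,0,-69,0,0,0]])

```text
t: 14.9
tcp_pos: [0.6555, 0.0125, 0.3275]
orientation: [0.705, 0.71, 0.0, 0.0]
contact_force: [0.3, 0.4, 0.5]
opening: 0.043
grasp_force: 0.0
```

Call:
step_arm(commands=[[0.08,0,0,0,0,0,0],[0.08,0,0,0,0,0,0],[0.08,0,0,0,0,0,0],[0.08,0,0,0,0,0,0],[0.08,0,0,0,0,0,0],[0.08,0,0,0,0,0,0]], force=20)

```text
t: 15.5
tcp_pos: [0.6561, 0.0125, 0.3283]
orientation: [0.705, 0.71, 0.001, 0.001]
contact_force: [-0.8, 0.4, 4.7]
opening: 0.0109
grasp_force: 20.2
```

Call:
step_arm(commands=[[0.08,-12,0,0,0,0,0],[0.08,-23.5,0,-1,0,0,0],[0.08,-35,0,-3,0,0,0],[0.08,-47,0,-5,0,0,0],[0.08,-58,0,-7.5,0,0,0],[0.08,-69.5,0,-11,0,0,0],[0.08,-80.5,0,-15,0,0,0],[0.08,-91.5,0,-19.5,0,0,0],[0.08,-102,0,-24.5,0,0,0],[0.08,-112.5,0,-30,0,0,0]])

```text
t: 16.5
tcp_pos: [0.5431, 0.0111, 0.2969]
orientation: [0.705, 0.71, -0.001, 0.001]
contact_force: [1.1, -4.5, -1.6]
opening: 0.011
grasp_force: 20.0
```

Call:
step_arm(commands=[[0.08,-10,0,-6,0,0,0],[0.08,-20,0,-13,0,0,0],[0.08,-29,0,-20,0,0,0],[0.08,-38,0,-27.5,0,0,0],[0.08,-46.5,0,-36,0,0,0],[0.08,-54.5,0,-44.5,0,0,0],[0.08,-62.5,0,-53.5,0,0,0],[0.08,-69.5,0,-62.5,0,0,0],[0.08,-76,0,-72.5,0,0,0],[0.08,-82.5,0,-82.5,0,0,0]])

```text
t: 17.5
tcp_pos: [0.4607, 0.0107, 0.2141]
orientation: [0.704, 0.71, -0.001, 0.002]
contact_force: [1.6, -7.1, -0.7]
opening: 0.0112
grasp_force: 19.7
```

Call:
step_arm(commands=[[0.08,-5.5,-0.5,-10.5,0,0,0],[0.08,-10.5,-1,-21,0,0,0],[0.08,-15,-1.5,-32,0,0,0],[0.08,-19,-1.5,-43,0,0,0],[0.08,-22.5,-1.5,-54,0,0,0],[0.08,-25,-1.5,-65.5,0,0,0],[0.08,-27.5,-1.5,-77,0,0,0],[0.08,-29,-1.5,-89,0,0,0],[0.08,-29.5,-1.5,-95,0,0,0],[0.08,-29.5,-1.5,-97,0,0,0]])

```text
t: 18.5
tcp_pos: [0.4321, 0.0105, 0.1172]
orientation: [0.704, 0.71, 0.0, 0.001]
contact_force: [1.6, -4.4, -0.9]
opening: 0.0109
grasp_force: 19.7
```

Call:
step_arm(commands=[[0.08,0,0,-4,0,0,0],[0.08,0,0,-8,0,0,0],[0.08,0,0,-11,0,0,0],[0.08,0,0,-13,0,0,0],[0.08,0,0,-13,0,0,0]])

```text
t: 19.0
tcp_pos: [0.4318, 0.0106, 0.1055]
orientation: [0.704, 0.71, 0.0, 0.001]
contact_force: [2.2, -5.3, 8.7]
opening: 0.0111
grasp_force: 20.5
```

Call:
step_arm(commands=[[0.08,0,0,-0.5,0,0,0],[0.08,0,0,-1,0,0,0],[0.08,0,0,-1.5,0,0,0],[0.08,0,0,-1.5,0,0,0],[0.08,0,0,-1.5,0,0,0]])

```text
t: 19.5
tcp_pos: [0.4318, 0.0106, 0.1054]
orientation: [0.704, 0.71, 0.0, 0.001]
contact_force: [-4.6, -5.1, 20.7]
opening: 0.0112
grasp_force: 21.5
```

Run:
```python
from h import *
a=grab('scene','s5')
r=robot.sense();print(r['tcp_pos'],r['contact_force'],r['t'])
cv2.imwrite('pics/j5.png',cv2.resize(a['color'][130:310,210:450],None,fx=3.2,fy=3.2,interpolation=2))
```

```text
[0.4318299  0.01058359 0.10534578] [-3.93648829 -4.57126335 21.13331158] 19.55
```

View pics/j5.png

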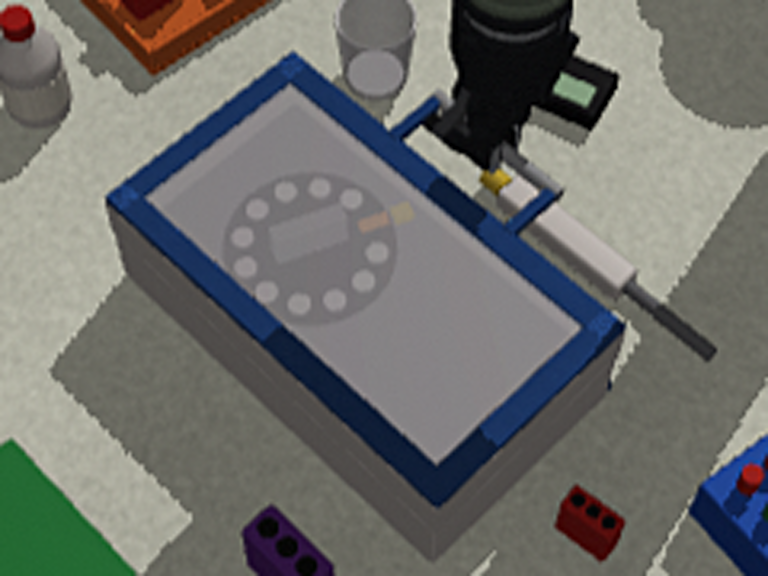

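The cover lies flat on the rim, with the stripe still on the pointer. I'll ease off, release and rise.

Call:
step_arm(commands=[[0.08,0,0,1,0,0,0],[0.08,0,0,1.5,0,0,0],[0.4,0,0,1.5,0,0,0],[0.4,0,0,1.5,0,0,0],[0.4,0,0,1.5,0,0,0],[0.4,0,0,1.5,0,0,0],[0.4,0,0,15,0,0,0],[0.4,0,0,40,0,0,0],[0.4,0,0,80,0,0,0],[0.4,0,0,120,0,0,0]])

```text
t: 20.55
tcp_pos: [0.4307, 0.0112, 0.2241]
orientation: [0.705, 0.71, -0.001, -0.001]
contact_force: [1.7, -0.4, -0.3]
opening: 0.0344
grasp_force: 0.0
```

Call:
step_arm(commands=[[0.4,0,0,40,0,0,0],[0.4,0,0,60,0,0,0],[0.4,0,0,60,0,0,0],[0.4,0,0,60,0,0,0],[0.4,0,0,60,0,0,0],[0.4,0,0,60,0,0,0]])

```text
t: 21.15
tcp_pos: [0.4306, 0.0111, 0.2818]
orientation: [0.705, 0.71, -0.001, -0.001]
contact_force: [-0.5, 0.1, 0.2]
opening: 0.034
grasp_force: 0.0
```

Run:
```python
from h import *
a=grab('scene','s6');r=robot.sense();print(r['tcp_pos'],r['contact_force'],r['t'])
cv2.imwrite('pics/j6.png',a['color'])
```

```text
[0.43078026 0.01099525 0.28205111] [-0.21617303 -0.5611195   0.68296127] 21.2
```

View pics/j6.png

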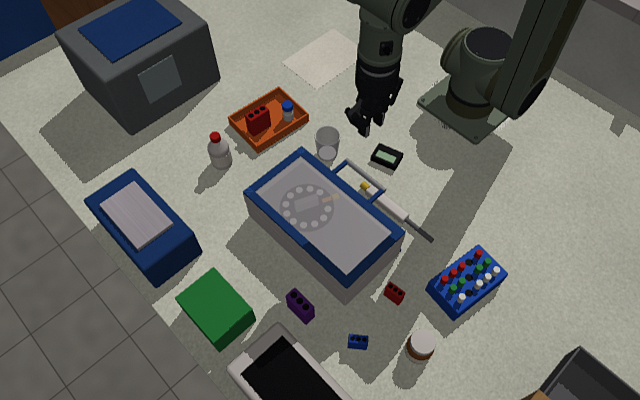

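The cover is shut with the stripe on the pointer. The block is upright in the tray at (258,120), everything else is where it was, and the arm is clear.

```bash
python3 -c "
from workcell import robot
print(robot.hand_in())"
```

```text
the job is handed in; nothing more can be done
None
```

I finished the job and handed it in at about 21 s: the red block is upright in the tray next to the vial, the stripe is within about 1° of the pointer, and the cover was guided fully shut and released with nothing else moved.

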